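Load a tube rack through the reader's swing gate

TASK

Load the blue-capped tube rack into the rack reader: set it down in the loading lane in front of the yellow swing gate, then push it along the lane, through the gate and into the tunnel, until you feel it seat fully home against the dock hidden inside. Push gently, keep the rack down in the lane (do not lift it over the gate), and take your hand out so that the gate closes behind it; leave the other things where they are.

Things in the scene. Friction and masses are not known exactly. Their poses are not given: they have to be found in the camera images.
- rack: black sheet-metal rack, four clear tubes with blue caps fixed in it (80 mm high in all). 110 mm long (its x), 36 mm wide (its y). Origin: centre of its underside. Flat side faces to grip along both long sides, 36 mm apart, from 36 to 54 mm above the underside; both ends are flat upright plates 52 mm high, full width. Either way round is right. Mass 0.2 to 0.37 kg.
- reader: white rack reader, fixed. Origin on the bench below the shut gate, mid-lane; x is the loading direction, y left of it, z up. Lane: deck 10 mm high from x = -160 mm, between rails 40 mm apart (14 mm high above the deck, 8 mm thick; flared mouth at x = -168 to -140 mm). Nothing above the lane before x = 145 mm; there the housing begins, 250 mm high, y from -150 to 180 mm.
- lane_front (a point): point on the deck (10 mm above the bench), mid-lane, 90 mm before the gate: a good place to set the rack's centre, its length along the lane; its nose is then 35 mm before the gate. Axes as reader.
- tunnel_mouth (a point): floor of the tunnel mouth, mid-lane, reader x = 145 mm. Tunnel 50 mm wide, 100 mm high. Inside it, unseen and not measured, is the dock, a stop 57 mm high with a stiff rubber buffer (8 N per mm), parked anywhere from x = 176 to 206 mm: feel for it. Never push the rack against gate or dock harder than 18 N. Axes as reader.
- gate (a joint): swing gate angle, rad: 0 shut, 1.75 at most. Yellow upright flap 59 mm wide, 4 mm thick, 26 to 68 mm above the bench; it shuts across the lane and opens only in the loading direction. A light spring (0.03 to 0.07 N m; about 1 to 3 N at the rack) shuts it unless something is in its way: the lane must be free for 60 mm beyond it.
- gate_hinge (a point): hinge post of the gate at mid-gate height: reader x = 0, y = 31 mm. The closing post stands at x = -8, y = -34 mm. Both posts are slim (10 mm) and end at most 78 mm above the bench; the clear width between them is 55 mm (above the rails).
- gate_tip (a point): free end of the gate, mid-height (47 mm above the bench).
- dock_switch (a joint): rack-present plunger in the dock's face, m: 0 out (4 mm proud of the dock's face), about 0.004 when the rack is home against the dock. Its spring is very light (under 0.5 N); friction keeps the rack home once released.
- spare_rack: the other black rack of the same shape (110 x 36 mm, 54 mm high), its four clear tubes have no caps; origin at the centre of its underside, x along its length. Leave it alone.
- reagent: bottle, 66 mm across, 150 mm high, red cap; bystander
- jar: amber jar, 60 mm across, 75 mm high; bystander
- beaker: clear beaker, 72 mm across, 85 mm high; bystander
- cap_tray: white open tray with a few grey caps, 100 x 80 x 28 mm; bystander
- tip_box: grey box of yellow pipette tips, 120 x 82 x 60 mm; bystander

How it is judged:
By the outcome, as a careful person would: the job done as asked, in the order asked, and still so for the second after the job is handed in, with the robot touching nothing.
It also fails if it takes over 58 s, if anything falls off the work surface, if the arm or the gripper's body presses on something with over 40 N, if the wrist force passes 120 N, or if a joint passes its speed limit or range.

ROBOT

A 6-joint arm with a two-finger parallel gripper is mounted at the origin on the work surface. World frame = base frame: x ahead of the robot, y to its left, z up, the work surface at z = 0. Lengths are in mm, angles in rad, forces in N, time in s.
With the tool pointing down it reaches from about 300 to 775 mm from the base axis. Payload 14.6 kg.
Tool frame: the origin (TCP) lies midway between the tips of the shut fingers; the grasp point (between the pads) lies 19 mm behind it; z points along the fingers, y is the direction in which the jaws open and shut (so a half turn about z gives the same grasp; the last joint's range is limited). The gripper opens to 94 mm and grips with 3 to 60 N. Pads are 16 mm wide; open, the fingers measure 119 mm over their backs; the gripper's body (75 mm by 177 mm) begins 78 mm behind the grasp point.
Start: joints at [1.217, 0.3, 1.521, -0, 1.321, -0.067], TCP at [155.584, 527.525, 205.446] pointing down, gripper open.
Joint ranges: [-3.03, 3.03], [-0.79, 2.21], [0.23, 2.52], [-1.04, 4.18], [0, 3.07], [-2.55, 2.55]. Speed limits (rad/s): [2.22, 2.22, 2.57, 3.14, 3.14, 3.14].

INTERFACE

Orientations are given as [roll, pitch, yaw] about the fixed x, y, z axes, in that order (R = Rz(yaw) Ry(pitch) Rx(roll)).
In Python, from cell import read_state, camera, get_calibration, sign_off gives the robot as it stands.
- The arm moves only by the tool carry_out, never from a script. Its argument "series" is a list of rows, each an object with "delta_pos": the shift along the world's x, y, z in mm, a list of three; "turn": the turn, a rotation vector about the world's x, y, z in rad, a list of three; "hand": the opening, from 0 (shut) to 1 (fully open). A call has 1 to 8 rows; each row is the pose to reach, as a shift and turn from the pose commanded when the call began; what a row does not reach only later rows make up. A row lasts 1/8 s, in which the tool goes at most 62.5 mm and 10.7 degrees, less where a joint would pass 70% of its speed; a pose out of reach is approached as far as the arm can. A call with a gripper value outside its range is refused whole. The fingers move at their own pace and stop on an object; "squeeze" is the grip in N (left out, the last holds). Time passes only in rows, so rows that repeat a pose let the fingers close. It gives the time, the measured TCP pose, the force and the opening at its end, in the units of the state.
- read_state(): the state, without advancing time (a new reading comes with each control period).
- camera(name): name is "side" or "top"; returns the picture (420x560x3 uint8, red, green, blue); there is no depth.
- get_calibration(name): a dict with "intrinsics" (3x3 intrinsics, pixels), "pose" (4x4, takes a point from camera to world coordinates). Camera axes: x right, y down, z forward; pixel columns grow to the right and rows downward; lengths in mm; the calibration is good to about 2 mm. A picture is of the moment at which its call begins. get_calibration takes no time and is no camera call.
- sign_off(): hands the job in, once; it reports no verdict.
The state is a dict: "clock": time; "joints": joint angles; "qd": joint speeds; "effort": joint torques, N m; "eef_pos": TCP position; "eef_rot": TCP orientation; "wrist_force": force on the tool from outside, world axes, zero at the start; "moment": the same for the moment, N m; "finger_gap": finger opening in mm.
Only numpy, scipy, OpenCV 4.12 (cv2) and the standard library are available. Lean on these libraries where they do the work, as an engineer would, in place of code of your own. Each camera call takes 0.05 s, during which the arm holds its last target.

## Working session

There is one attempt and no reset: what is moved stays moved. The work goes in short steps, Python scripts to look and compute and a tool call to move; the robot and the scene stay as the last step left them, time stands still between calls to the robot, and variables do not carry over. Pictures are saved under pics/ and viewed, and the job is handed in when it is done.

Besides the shell and the picture viewer there is one more tool, called after "Call:" by a JSON object that holds its "method" and its "body". carry_out: Moves the arm, as the interface text tells. Its arguments: {"type":"object","properties":{"series":{"type":"array"},"squeeze":{"type":"number"}},"required":["series"]}

```bash
mkdir -p pics; python3 - <<'E'
from cell import *
import cv2
s=read_state();print(s)
for n in("side","top"):
    im=camera(n);cv2.imwrite(f"pics/{n}0.png",im[:,:,::-1]);c=get_calibration(n);print(n,c)
E
```

```text
{'clock': 0.0, 'joints': array([ 1.21737060e+00,  3.00488129e-01,  1.52161807e+00,  1.80434656e-05,
        1.32071059e+00, -6.65916363e-02]), 'qd': array([-3.84285137e-04,  4.37107032e-04,  1.29761906e-03,  8.79668657e-05,
        7.64040533e-04, -6.89282963e-06]), 'effort': array([ 2.38559813e-03, -5.31802011e+01, -3.52738130e+01,  7.09894393e-02,
        2.42693274e-02, -1.66851632e-04]), 'eef_pos': array([155.50058215, 527.26648187, 204.86135154]), 'eef_rot': array([-3.14037240e+00, -9.88947628e-05,  2.85475403e+00]), 'wrist_force': array([-0.47878665, -0.56203348,  0.20254651]), 'moment': array([ 0.08505856, -0.02081127,  0.02320503]), 'finger_gap': 93.8110365700379}
side {'intrinsics': array([[443.26568631,   0.        , 283.39908614],
       [  0.        , 443.26568631, 208.17420684],
       [  0.        ,   0.        ,   1.        ]]), 'pose': array([[ 3.01245601e-01, -6.62334508e-01,  6.85976740e-01,
        -3.32579868e+01],
       [-9.53432684e-01, -1.98101672e-01,  2.27424370e-01,
        -1.05301034e+02],
       [-1.47378694e-02, -7.22543235e-01, -6.91168625e-01,
         6.46105628e+02],
       [ 0.00000000e+00,  0.00000000e+00,  0.00000000e+00,
         1.00000000e+00]])}
top {'intrinsics': array([[413.97826403,   0.        , 276.29422406],
       [  0.        , 413.97826403, 204.58304936],
       [  0.        ,   0.        ,   1.        ]]), 'pose': array([[-2.98670934e-03, -9.80482721e-01,  1.96582588e-01,
         4.13037058e+02],
       [-9.99779152e-01, -1.16156984e-03, -2.09832872e-02,
         9.36513641e+01],
       [ 2.08020949e-02, -1.96601844e-01, -9.80262714e-01,
         9.64590370e+02],
       [ 0.00000000e+00,  0.00000000e+00,  0.00000000e+00,
         1.00000000e+00]])}
```

View pics/side0.png

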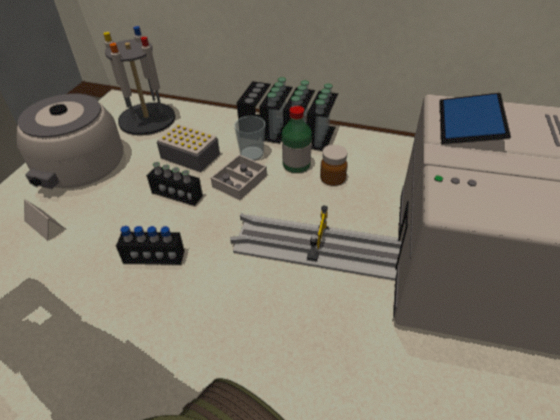

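View pics/top0.png

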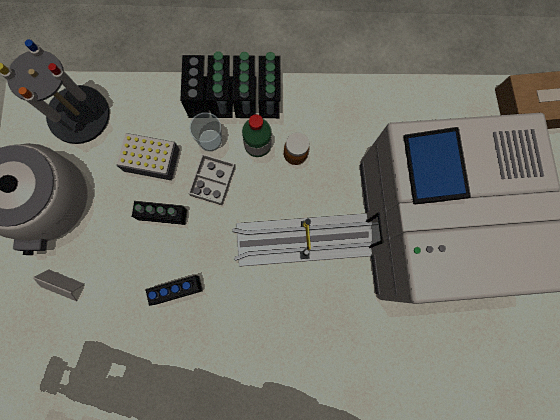

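```bash
cat > h.py <<'E'
import numpy as np,cv2
from cell import *
CAL={n:get_calibration(n) for n in("side","top")}
def ray(n,uv):
    c=CAL[n];P=c["pose"];d=P[:3,:3]@np.linalg.inv(c["intrinsics"])@np.array([uv[0],uv[1],1.]);return P[:3,3],d/np.linalg.norm(d)
def onz(n,uv,z):
    o,d=ray(n,uv);return o+d*(z-o[2])/d[2]
def tri(us,ut):
    o1,d1=ray("side",us);o2,d2=ray("top",ut)
    t=np.linalg.lstsq(np.c_[d1,-d2],o2-o1,rcond=None)[0]
    a=o1+t[0]*d1;b=o2+t[1]*d2;return (a+b)/2,np.linalg.norm(a-b)
def proj(n,p):
    c=CAL[n];P=np.linalg.inv(c["pose"]);q=c["intrinsics"]@(P[:3,:3]@np.asarray(p,float)+P[:3,3]);return q[:2]/q[2]
E
python3 - <<'E'
import cv2,numpy as np
from h import *
for n,(x,y,w,h) in {"side":(100,190,320,100),"top":(130,190,260,125)}.items():
    im=cv2.imread(f"pics/{n}0.png")
    k=800/w; cv2.imwrite(f"pics/{n}0z.png",cv2.resize(im[y:y+h,x:x+w],None,fx=k,fy=k,interpolation=cv2.INTER_CUBIC))
    hsv=cv2.cvtColor(im,cv2.COLOR_BGR2HSV)
    m=cv2.inRange(hsv,(100,120,60),(125,255,255))
    _,_,st,ce=cv2.connectedComponentsWithStats(m)
    print(n,[(s.tolist(),c.round(1).tolist()) for s,c in zip(st,ce) if 15<s[4]<500])
    m=cv2.inRange(hsv,(20,130,80),(35,255,255));_,_,st,ce=cv2.connectedComponentsWithStats(m)
    print("Y",[(s.tolist(),c.round(1).tolist()) for s,c in zip(st,ce) if 40<s[4]<500])
E
```

```text
side [([121, 226, 8, 7, 41], [124.5, 229.3]), ([135, 227, 7, 8, 43], [137.8, 229.9]), ([148, 227, 8, 8, 43], [151.1, 230.1]), ([161, 227, 8, 8, 48], [164.3, 230.1])]
Y [([103, 32, 8, 10, 54], [106.8, 35.9]), ([318, 212, 9, 32, 106], [321.4, 224.3])]
top [([25, 39, 8, 8, 43], [28.3, 42.4]), ([182, 282, 8, 7, 47], [185.6, 285.1]), ([171, 285, 8, 8, 49], [174.4, 288.3]), ([160, 288, 8, 8, 50], [163.3, 291.5]), ([148, 291, 8, 8, 48], [151.6, 294.6])]
Y [([303, 222, 8, 27, 49], [307.3, 232.9])]
```

View pics/side0z.png

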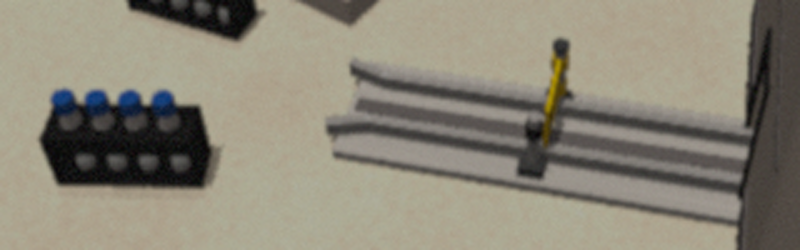

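View pics/top0z.png

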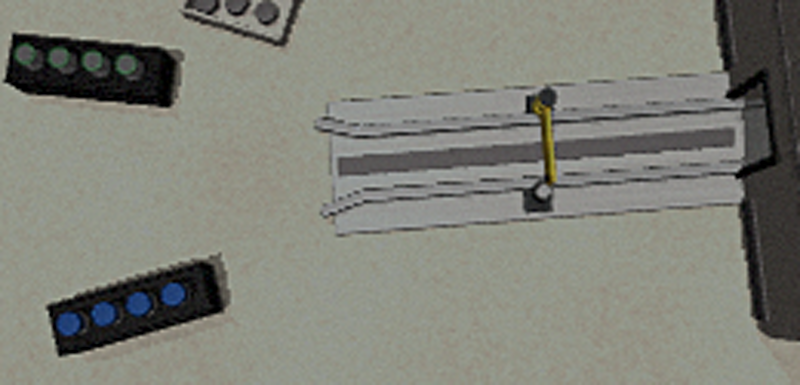

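```bash
python3 - <<'E'
from h import *
S=[(124.5,229.3),(137.8,229.9),(151.1,230.1),(164.3,230.1)]
T=[(151.6,294.6),(163.3,291.5),(174.4,288.3),(185.6,285.1)]
C=[]
for a,b in zip(S,T):
    p,e=tri(a,b);C.append(p);print(p.round(1),round(e,1))
C=np.array(C);print("rack c",C.mean(0),"yaw",np.degrees(np.arctan2(*(C[3]-C[0])[1::-1])),"spacing",np.linalg.norm(C[3]-C[0])/3)
# stripe: dark gray within lane
for n in("top","side"):
    g=cv2.imread(f"pics/{n}0.png");gr=cv2.cvtColor(g,cv2.COLOR_BGR2GRAY).astype(float)
    pts=[]
    if n=="top":
        cols=list(range(245,300,3))+list(range(314,366,3))
        for u in cols:
            vc=244-(u-240)*9.4/129
            v=np.arange(int(vc)-6,int(vc)+8);w=np.clip(gr[v,u].max()*0.9-gr[v,u],0,None)
            # limit to the stripe
            w=np.clip(np.median(np.sort(gr[v,u])[-5:])-12-gr[v,u],0,None)
            pts.append((u,(w*v).sum()/w.sum()))
    else: continue
    pts=np.array(pts);print(pts.round(1).tolist())
    W=np.array([onz(n,p,10) for p in pts])[:,:2]
    vx,vy,x0,y0=cv2.fitLine(W.astype(np.float32),cv2.DIST_HUBER,0,.01,.01).ravel()
    print("stripe dir",vx,vy,"pt",x0,y0,"deg",np.degrees(np.arctan2(vy,vx)))
    print(np.round((W-[x0,y0])@np.array([-vy,vx]),1))
E
```

```text
[398.9 336.   76.9] 2.1
[405.  312.5  76.4] 2.7
[411.6 289.6  76.2] 2.5
[418.  266.6  76.7] 2.8
rack c [408.37601286 301.15899527  76.5197545 ] yaw -74.6136187329261 spacing 23.999870679112902
[[245.0, 243.6], [248.0, 243.1], [251.0, 242.8], [254.0, 242.6], [257.0, 242.5], [260.0, 242.5], [263.0, 241.8], [266.0, 241.7], [269.0, 241.5], [272.0, 241.5], [275.0, 241.4], [278.0, 240.7], [281.0, 240.7], [284.0, 240.5], [287.0, 240.4], [290.0, 240.1], [293.0, 239.7], [296.0, 239.6], [299.0, 239.6], [314.0, 238.3], [317.0, 238.2], [320.0, 237.5], [323.0, 237.5], [326.0, 237.5], [329.0, 237.4], [332.0, 236.9], [335.0, 236.6], [338.0, 236.6], [341.0, 236.3], [344.0, 236.1], [347.0, 235.5], [350.0, 235.5], [353.0, 235.3], [356.0, 234.9], [359.0, 234.5], [362.0, 234.7], [365.0, 234.3]]
stripe dir 0.07386301 -0.9972684 pt 524.6523 -10.038163 deg -85.7641
[-0.4  0.2  0.4  0.2 -0.  -0.4  0.5  0.3  0.2 -0.3 -0.5  0.6  0.1 -0.1
 -0.3 -0.   0.3 -0.1 -0.6 -0.  -0.5  0.7  0.1 -0.4 -0.6 -0.   0.3 -0.3
 -0.2 -0.1  0.7  0.3  0.   0.6  0.9 -0.   0.4]
```

```bash
python3 - <<'E'
import cv2
im=cv2.imread("pics/top0.png");cv2.imwrite("pics/tg.png",cv2.resize(im[210:275,230:390],None,fx=5,fy=5,interpolation=cv2.INTER_CUBIC))
im=cv2.imread("pics/side0.png");cv2.imwrite("pics/sg.png",cv2.resize(im[195:290,225:415],None,fx=4.2,fy=4.2,interpolation=cv2.INTER_CUBIC))
E
```

```text
(no output)
```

View pics/tg.png

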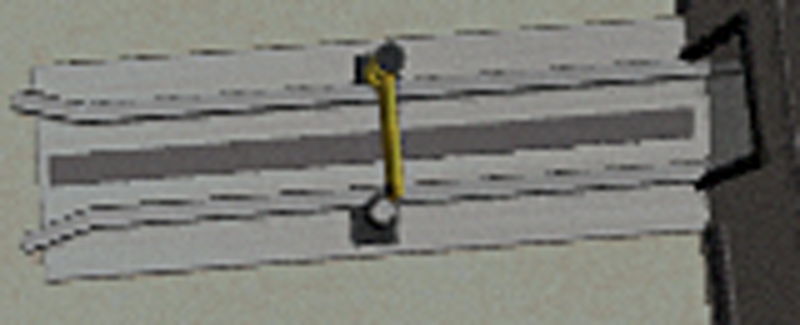

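View pics/sg.png

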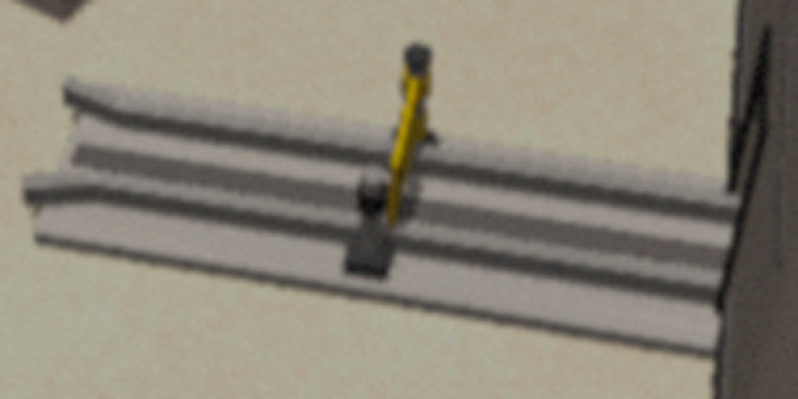

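```bash
python3 - <<'E'
from h import *
d=np.array([0.07386,-0.99727]);l=np.array([-d[1],d[0]]);p0=np.array([524.65,-10.04])
f=lambda p:(round(float((p[:2]-p0)@d),1),round(float((p[:2]-p0)@l),1),round(float(p[2]),1))
T=lambda x,y:(230+(x+.5)/5-.5,210+(y+.5)/5-.5)
S=lambda x,y:(225+(x+.5)/4.2-.5,195+(y+.5)/4.2-.5)
for n,a,b in [("hinge top",(418,52),(389,55)),("close post top",(374,183),(382,208)),("gate tip top?",(388,222),(396,198)),
  ("deck start L of stripe end",(75,155),(50,172)),("R-rail mouth",(30,185),(27,246)),("L rail mouth",(70,88),(18,99))]:
    p,e=tri(S(*a),T(*b));print(n,p.round(1),round(e,1),"lane",f(p))
print("deck start",f(onz("top",T(36,68),0)),f(onz("top",T(48,281),0)))
print("deck start",f(onz("top",T(36,68),10)),f(onz("top",T(48,281),10)))
print("stripe ends",f(onz("top",T(50,172),10)),f(onz("top",T(694,122),10)))
print("rail straight outer(far left line)",[f(onz("top",T(x,y),24)) for x,y in((110,104),(350,88),(660,67))])
print("inner left",[f(onz("top",T(x,y),24)) for x,y in((110,121),(350,102),(660,78))])
print("right",[f(onz("top",T(x,y),24)) for x,y in((110,207),(340,192),(690,164))],[f(onz("top",T(x,y),24)) for x,y in((110,225),(340,206),(690,181))])
# side stripe
print("side stripe",[f(onz("side",S(x,y),10)) for x,y in((80,154),(300,189),(440,210),(700,250))])
E
```

```text
hinge top [554.8   8.6  79.1] 2.8 lane (-16.4, 31.4, 79.1)
close post top [490.2  11.1  60.5] 2.8 lane (-23.6, -32.8, 60.5)
gate tip top? [496.6   3.7  31.3] 6.3 lane (-15.7, -27.0, 31.3)
deck start L of stripe end [511.  159.3  11.3] 3.0 lane (-169.9, -1.1, 11.3)
R-rail mouth [476.7 167.6  23.8] 1.3 lane (-180.7, -34.7, 23.8)
L rail mouth [543.6 173.9  20.4] 3.0 lane (-182.0, 32.4, 20.4)
deck start (-172.8, 50.0, 0.0) (-173.1, -49.5, 0.0)
deck start (-172.2, 48.4, 10.0) (-172.5, -50.1, 10.0)
stripe ends (-168.6, -0.5, 10.0) (131.6, 0.4, 10.0)
rail straight outer(far left line) [(-138.6, 27.1, 24.0), (-28.3, 26.3, 24.0), (115.4, 25.5, 24.0)]
inner left [(-139.1, 19.3, 24.0), (-28.9, 19.8, 24.0), (114.8, 20.4, 24.0)]
right [(-141.7, -19.8, 24.0), (-37.1, -20.9, 24.0), (123.9, -20.1, 24.0)] [(-142.2, -27.9, 24.0), (-37.6, -27.2, 24.0), (122.9, -27.9, 24.0)]
side stripe [(-169.7, 0.6, 10.0), (-64.2, 1.4, 10.0), (0.5, 2.6, 10.0), (116.7, 4.2, 10.0)]
```

```bash
cat >> h.py <<'E'
d=np.array([0.07386,-0.99727]);l=np.array([-d[1],d[0]]);p0=np.array([524.65,-10.04])-14*d
def lane(p): p=np.asarray(p)[:2]-p0; return round(float(p@d),1),round(float(p@l),1)
def world(x,y): return p0+x*d+y*l
def caps(im,bgr=False):
    hsv=cv2.cvtColor(im,cv2.COLOR_BGR2HSV if bgr else cv2.COLOR_RGB2HSV)
    m=cv2.inRange(hsv,(100,120,60),(125,255,255));_,_,st,ce=cv2.connectedComponentsWithStats(m)
    return [c for s,c in zip(st,ce) if 15<s[4]<150]
E
python3 - <<'E'
from h import *
C=caps(cv2.imread("pics/top0.png"),True)
W=np.array([onz("top",c,79) for c in C if c[0]>100]);print(W.round(1),W.mean(0))
v=W[np.argmin(W[:,1])]-W[np.argmax(W[:,1])];print(np.degrees(np.arctan2(v[1],v[0])),np.linalg.norm(v)/3)
W=np.array([onz("side",c,79) for c in caps(cv2.imread("pics/side0.png"),True)]);print(W.mean(0))
im=cv2.imread("pics/top0.png");cv2.imwrite("pics/rk.png",cv2.resize(im[265:315,135:215],None,fx=8,fy=8,interpolation=cv2.INTER_CUBIC))
print(world(-90,0),world(0,0),read_state()["eef_pos"])
E
```

```text
[[418.8 265.   79. ]
 [412.2 287.8  79. ]
 [405.7 310.6  79. ]
 [399.4 334.4  79. ]] [409.00132905 299.44633566  79.        ]
-74.41840301830284 24.01276866436731
[405.94553241 300.58820843  79.        ]
[516.96856  93.67608] [523.61596   3.92178] [155.48965307 527.31786505 204.93214838]
```

View pics/rk.png

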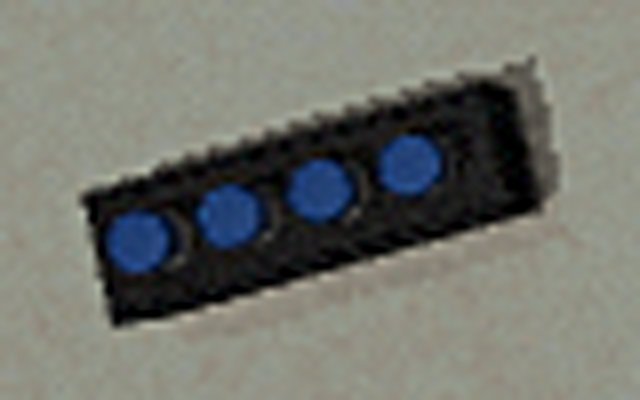

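Call:
{"method": "carry_out", "body": {"series": [{"delta_pos":[42,-38,-10],"turn":[0,0,-0.17],"hand":1},{"delta_pos":[84,-76,-20],"turn":[0,0,-0.34],"hand":1},{"delta_pos":[127,-114,-35],"turn":[0,0,-0.51],"hand":1},{"delta_pos":[169,-152,-50],"turn":[0,0,-0.68],"hand":1},{"delta_pos":[211,-190,-60],"turn":[0,0,-0.85],"hand":1},{"delta_pos":[253,-227.5,-75],"turn":[0,0,-1.013],"hand":1},{"delta_pos":[253,-227.5,-75],"turn":[0,0,-1.013],"hand":1},{"delta_pos":[253,-227.5,-75],"turn":[0,0,-1.013],"hand":1}]}}

```text
clock: 1.1
eef_pos: [408.3, 300.2, 130.4]
eef_rot: [-3.141, -0.0, 1.843]
wrist_force: [0.4, 0.1, 0.6]
finger_gap: 93.9
```

```bash
python3 - <<'E'
from h import *
s=read_state();print(s["clock"],s["eef_pos"],s["eef_rot"],s["wrist_force"])
for n in("top","side"):
    im=camera(n);cv2.imwrite(f"pics/{n}1.png",im[:,:,::-1])
u=np.array([np.cos(np.radians(-74.5)),np.sin(np.radians(-74.5))]);w=np.array([-u[1],u[0]]);c=np.array([409,299.4])
for a,b,z in((55,-18,0),(55,18,52),(-55,-18,0),(-55,18,52),(-55,-18,52)):
    q=c+a*u+b*w;px=proj("top",[*q,z]);print(a,b,z,((px+.5-[135,265])*8).round(0))
E
```

```text
1.1 [408.31093531 300.18163248 130.38369906] [-3.14114479e+00 -5.23488460e-05  1.84259341e+00] [0.3624537  0.06440649 0.56147762]
55 -18 0 [543. 210.]
55 18 52 [482.  81.]
-55 -18 0 [162. 318.]
-55 18 52 [ 82. 193.]
-55 -18 52 [110. 326.]
```

View pics/top1.png

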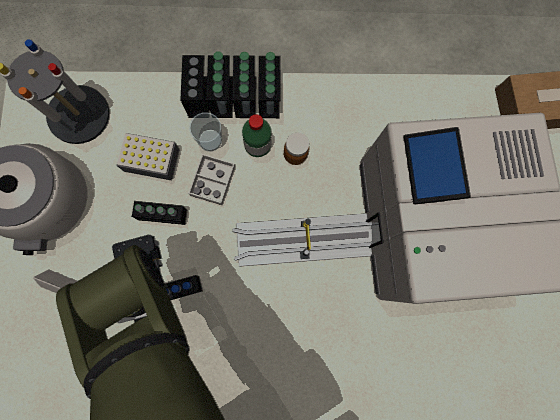

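View pics/side1.png

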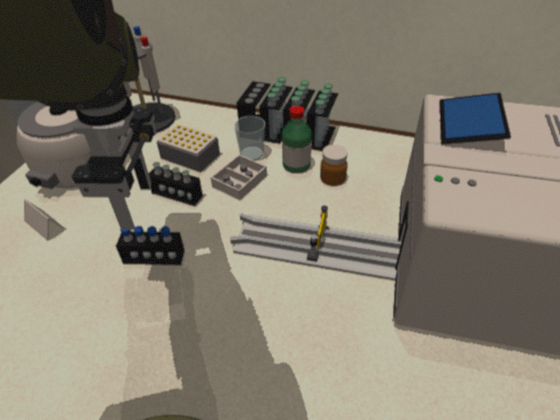

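```bash
python3 - <<'E'
from h import *
for p in((133,218),(187,223),(135,202),(160,222)):print(p,onz("top",p,0).round(),onz("top",p,54).round())
E
```

```text
(133, 218) [574. 409.   0.] [565. 391.  54.]
(187, 223) [562. 283.   0.] [554. 272.  54.]
(135, 202) [612. 407.   0.] [601. 389.  54.]
(160, 222) [565. 346.   0.] [556. 332.  54.]
```

Spare rack is ~90 mm clear of the fingers. Descending and gripping.

Call:
{"method": "carry_out", "body": {"series": [{"delta_pos":[0,0,-50],"turn":[0,0,0],"hand":1},{"delta_pos":[0,0,-85],"turn":[0,0,0],"hand":1},{"delta_pos":[0,0,-104],"turn":[0,0,0],"hand":1},{"delta_pos":[0,0,-104],"turn":[0,0,0],"hand":1},{"delta_pos":[0,0,-104],"turn":[0,0,0],"hand":0.3},{"delta_pos":[0,0,-104],"turn":[0,0,0],"hand":0.3},{"delta_pos":[0,0,-104],"turn":[0,0,0],"hand":0.3},{"delta_pos":[0,0,-104],"turn":[0,0,0],"hand":0.3}], "squeeze": 20}}

```text
clock: 2.2
eef_pos: [408.7, 300.1, 26.7]
eef_rot: [3.141, -0.0, 1.842]
wrist_force: [-1.0, -1.2, -0.9]
finger_gap: 57.6
```

Call:
{"method": "carry_out", "body": {"series": [{"delta_pos":[0,0,0],"turn":[0,0,0],"hand":0.3},{"delta_pos":[0,0,0],"turn":[0,0,0],"hand":0.3},{"delta_pos":[0,0,0],"turn":[0,0,0],"hand":0.3},{"delta_pos":[0,0,0],"turn":[0,0,0],"hand":0.3}], "squeeze": 20}}

```text
clock: 2.7
eef_pos: [408.6, 300.0, 26.5]
eef_rot: [3.142, 0.0, 1.842]
wrist_force: [1.2, -0.0, -0.9]
finger_gap: 35.8
```

Call:
{"method": "carry_out", "body": {"series": [{"delta_pos":[0,0,35],"turn":[0,0,0],"hand":0.3},{"delta_pos":[0,0,70],"turn":[0,0,0],"hand":0.3},{"delta_pos":[25,-50,70],"turn":[0,0,-0.066],"hand":0.3},{"delta_pos":[54,-103,70],"turn":[0,0,-0.132],"hand":0.3},{"delta_pos":[80,-155,70],"turn":[0,0,-0.198],"hand":0.3},{"delta_pos":[108.4,-206.3,70],"turn":[0,0,-0.198],"hand":0.3},{"delta_pos":[108.4,-206.3,70],"turn":[0,0,-0.198],"hand":0.3},{"delta_pos":[108.4,-206.3,70],"turn":[0,0,-0.198],"hand":0.3}]}}

```text
clock: 3.7
eef_pos: [516.5, 93.8, 96.0]
eef_rot: [-3.14, -0.0, 1.643]
wrist_force: [-0.6, 0.6, -3.1]
finger_gap: 36.1
```

```bash
python3 - <<'E'
from h import *
s=read_state();print(s["clock"],s["eef_pos"],s["eef_rot"],s["wrist_force"],s["finger_gap"])
for n in("top","side"):
    im=camera(n);cv2.imwrite(f"pics/{n}2.png",im[:,:,::-1]);C=caps(im);print(n,np.round(C,1).tolist())
E
```

```text
3.7 [516.50934757  93.83410885  96.01757126] [-3.14047193e+00 -1.59109528e-04  1.64325069e+00] [-0.61504309  0.55113097 -3.10722453] 36.08639640399611
top [[28.3, 42.5]]
side [[292.0, 187.4]]
```

View pics/top2.png

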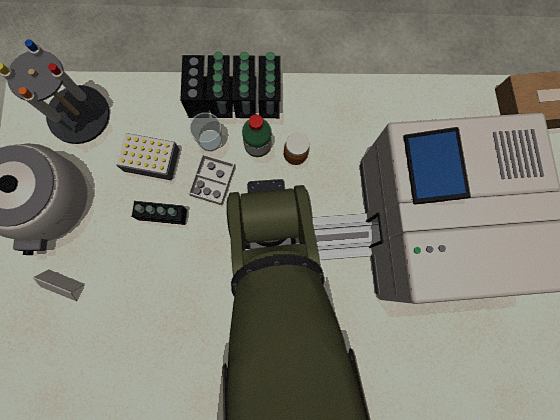

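View pics/side2.png

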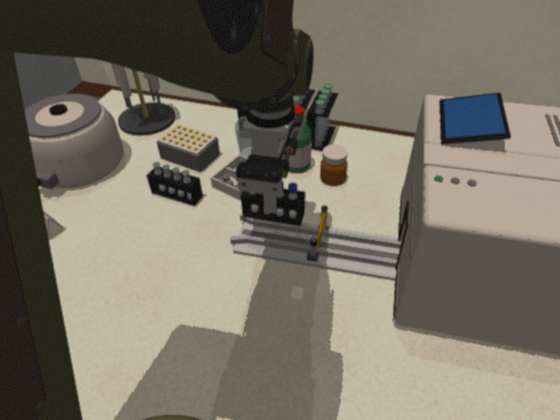

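Call:
{"method": "carry_out", "body": {"series": [{"delta_pos":[0,0,-20],"turn":[0,0,0],"hand":0.3},{"delta_pos":[0.3,0,-40],"turn":[0,0,0],"hand":0.3},{"delta_pos":[0.3,0,-40],"turn":[0,0,0],"hand":0.3},{"delta_pos":[0.3,0,-40],"turn":[0,0,0],"hand":0.3}]}}

```text
clock: 4.3
eef_pos: [517.5, 94.3, 57.2]
eef_rot: [3.141, -0.0, 1.645]
wrist_force: [0.5, -0.5, -2.2]
finger_gap: 35.4
```

```bash
python3 - <<'E'
from h import *
s=read_state();print(s["clock"],s["eef_pos"],s["eef_rot"],s["wrist_force"],s["finger_gap"],lane(s["eef_pos"]))
im=camera("side")[:,:,::-1];cv2.imwrite("pics/side3.png",im);C=caps(im,True);print(np.round(C,1).tolist())
cv2.imwrite("pics/side3z.png",cv2.resize(im[175:275,220:350],None,fx=6,fy=6,interpolation=cv2.INTER_CUBIC))
print([ (lane(onz("side",c,z)),z) for c in C for z in (105,107)])
# predicted rack corners, if rack lies at TCP
zb=s["eef_pos"][2]-26.5; c=lane(s["eef_pos"])
for a,b,z in((-55,-18,0),(55,-18,0),(-55,-18,52),(55,-18,52),(-55,18,52),(55,18,52)):
    q=world(c[0]+a,c[1]+b);print(a,b,z,((proj("side",[*q,zb+z])+.5-[220,175])*6).round())
E
```

```text
4.3 [517.46802651  94.33026651  57.23726887] [ 3.14077371e+00 -5.54278375e-05  1.64474365e+00] [ 0.46285772 -0.49319117 -2.16674264] 35.41040848209412 (-90.6, 0.5)
[[292.8, 203.5]]
[((-56.4, 0.6), 105), ((-56.0, -1.4), 107)]
-55 -18 0 [154. 341.]
55 -18 0 [493. 397.]
-55 -18 52 [141. 224.]
55 -18 52 [495. 280.]
-55 18 52 [175. 146.]
55 18 52 [519. 198.]
```

View pics/side3z.png

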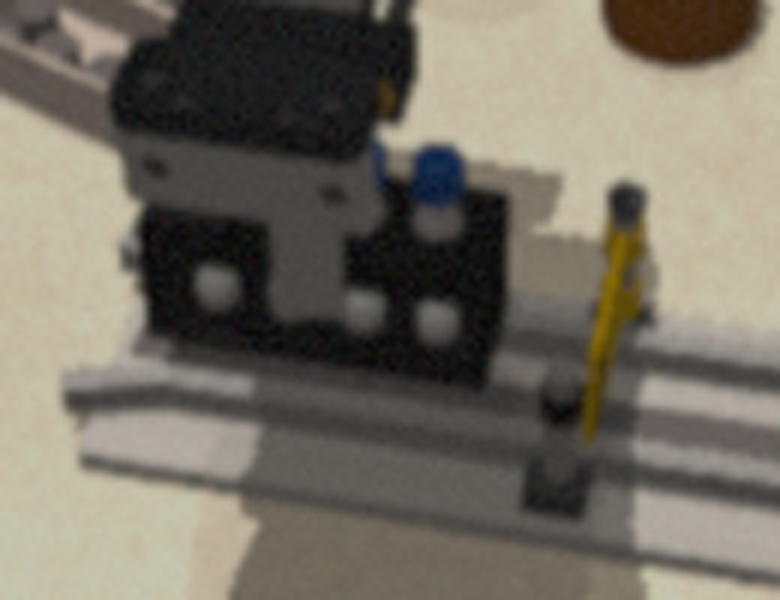

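```bash
python3 - <<'E'
from h import *
im=cv2.imread("pics/side0.png")
cv2.imwrite("pics/side0r.png",cv2.resize(im[215:275,105:205],None,fx=6,fy=6,interpolation=cv2.INTER_CUBIC))
u=np.array([np.cos(np.radians(-74.5)),np.sin(np.radians(-74.5))]);w=np.array([-u[1],u[0]]);c=np.array([408.8,299.6])
for a,b,z in((-55,-18,0),(55,-18,0),(-55,-18,52),(55,-18,52),(-55,18,52),(55,18,52),(36,0,80)):
    q=c+a*u+b*w;print(a,b,z,((proj("side",[*q,z])+.5-[105,215])*6).round())
print("now cap pred",((proj("side",[*world(-90.6+36,.5),110.7])+.5-[220,175])*6).round())
print("lane pts pred:")
for x,y,z in((-50,-20,24),(-50,-28,24),(-50,-50,0),(-50,20,24),(-160,-50,0),(0,31,78)): print(x,y,z,((proj("side",[*world(x,y),z])+.5-[220,175])*6).round())
E
```

```text
-55 -18 0 [116. 300.]
55 -18 0 [465. 306.]
-55 -18 52 [ 71. 189.]
55 -18 52 [435. 196.]
-55 18 52 [107. 102.]
55 18 52 [460. 107.]
36 0 80 [367.  86.]
now cap pred [446. 161.]
lane pts pred:
-50 -20 24 [446. 410.]
-50 -28 24 [440. 429.]
-50 -50 0 [425. 532.]
-50 20 24 [472. 320.]
-160 -50 0 [ 88. 473.]
0 31 78 [640. 199.]
```

View pics/side0r.png

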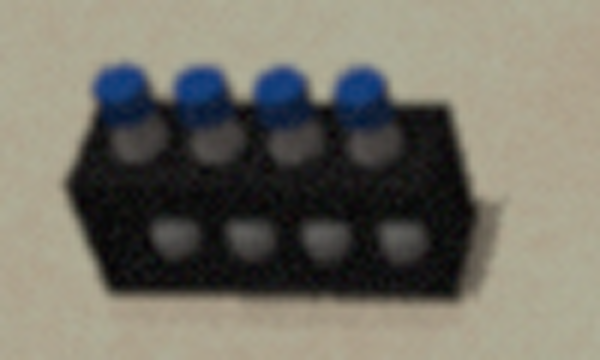

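Call:
{"method": "carry_out", "body": {"series": [{"delta_pos":[0,0,-4],"turn":[0,0,0],"hand":0.3},{"delta_pos":[0,0,-6],"turn":[0,0,0],"hand":0.3},{"delta_pos":[0,0,-7],"turn":[0,0,0],"hand":0.3},{"delta_pos":[0,0,-8],"turn":[0,0,0],"hand":0.3},{"delta_pos":[0,0,-8],"turn":[0,0,0],"hand":0.3}]}}

```text
clock: 4.97
eef_pos: [517.3, 93.7, 48.4]
eef_rot: [-3.141, 0.0, 1.644]
wrist_force: [-0.7, 0.8, -2.0]
finger_gap: 35.9
```

Call:
{"method": "carry_out", "body": {"series": [{"delta_pos":[0,0,-2],"turn":[0,0,0],"hand":0.3},{"delta_pos":[0,0,-4],"turn":[0,0,0],"hand":0.3},{"delta_pos":[0,0,-4],"turn":[0,0,0],"hand":0.3}]}}

```text
clock: 5.35
eef_pos: [517.2, 93.7, 44.2]
eef_rot: [-3.141, 0.0, 1.644]
wrist_force: [0.2, 0.9, -3.8]
finger_gap: 35.8
```

```bash
python3 - <<'E'
from h import *
s=read_state();print(s["clock"],s["eef_pos"],s["wrist_force"],s["moment"],s["finger_gap"],lane(s["eef_pos"]))
E
```

```text
5.35 [517.16147028  93.7077021   44.22102632] [ 0.15750874  0.89089961 -3.79585884] [-0.08848341  0.08398656  0.00971699] 35.805889457231174 (-90.0, 0.2)
```

Call:
{"method": "carry_out", "body": {"series": [{"delta_pos":[0,0,-3],"turn":[0,0,0],"hand":0.3},{"delta_pos":[0,0,-5],"turn":[0,0,0],"hand":0.3},{"delta_pos":[0,0,-6.5],"turn":[0,0,0],"hand":0.3},{"delta_pos":[0,0,-7],"turn":[0,0,0],"hand":0.3},{"delta_pos":[0,0,-7],"turn":[0,0,0],"hand":0.3}]}}

```text
clock: 5.98
eef_pos: [517.3, 93.8, 37.4]
eef_rot: [-3.142, -0.0, 1.644]
wrist_force: [-0.2, 0.4, -2.7]
finger_gap: 35.9
```

```bash
python3 - <<'E'
from h import *
s=read_state();print(s["clock"],s["eef_pos"],s["wrist_force"],s["finger_gap"],lane(s["eef_pos"]))
im=camera("side")[:,:,::-1];cv2.imwrite("pics/side4z.png",cv2.resize(im[175:275,220:350],None,fx=6,fy=6,interpolation=cv2.INTER_CUBIC))
E
```

```text
5.975 [517.2925923   93.75105382  37.43556938] [-0.15028368  0.44095398 -2.74803609] 35.94630122648425 (-90.1, 0.3)
```

View pics/side4z.png

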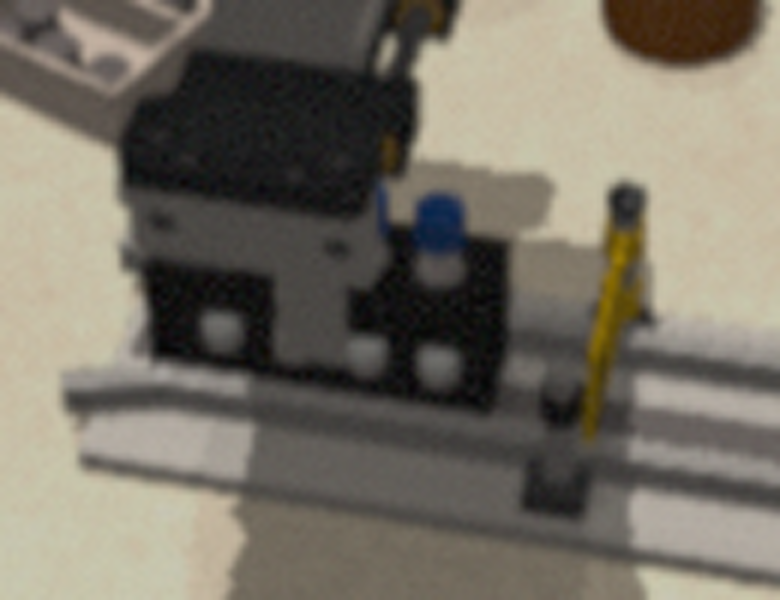

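The rack is down between the rails (its lower edge hidden behind the near rail, front edge at about zoom (497,405)). I'll lower the last millimetre and feel for the deck.

Call:
{"method": "carry_out", "body": {"series": [{"delta_pos":[0,0,-0.7],"turn":[0,0,0],"hand":0.3},{"delta_pos":[0,0,-1.2],"turn":[0,0,0],"hand":0.3},{"delta_pos":[0,0,-1.2],"turn":[0,0,0],"hand":0.3}]}}

```text
clock: 6.4
eef_pos: [517.3, 93.7, 36.5]
eef_rot: [3.141, -0.0, 1.644]
wrist_force: [-1.2, -1.1, 0.7]
finger_gap: 35.6
```

Call:
{"method": "carry_out", "body": {"series": [{"delta_pos":[0,0,0],"turn":[0,0,0],"hand":0.7},{"delta_pos":[0,0,0],"turn":[0,0,0],"hand":0.7},{"delta_pos":[0,0,0],"turn":[0,0,0],"hand":0.7},{"delta_pos":[0,0,30],"turn":[0,0,0],"hand":0.7},{"delta_pos":[0,0,75],"turn":[0,0,0],"hand":0.7},{"delta_pos":[0,0,75],"turn":[0,0,0],"hand":0.7}]}}

```text
clock: 7.15
eef_pos: [518.8, 93.9, 114.3]
eef_rot: [3.136, -0.0, 1.644]
wrist_force: [0.1, -0.1, -0.1]
finger_gap: 66.0
```

Call:
{"method": "carry_out", "body": {"series": [{"delta_pos":[-3,37,0],"turn":[0,0,0],"hand":0},{"delta_pos":[-5.9,74.8,0],"turn":[0,0,0],"hand":0},{"delta_pos":[-5.9,74.8,0],"turn":[0,0,0],"hand":0},{"delta_pos":[-5.9,74.8,0],"turn":[0,0,0],"hand":0},{"delta_pos":[-5.9,74.8,0],"turn":[0,0,0],"hand":0},{"delta_pos":[-5.9,74.8,0],"turn":[0,0,0],"hand":0},{"delta_pos":[-5.9,74.8,0],"turn":[0,0,0],"hand":0}]}}

```text
clock: 8.02
eef_pos: [511.5, 168.1, 111.3]
eef_rot: [3.142, 0.0, 1.643]
wrist_force: [-0.4, 0.2, -0.8]
finger_gap: 1.2
```

```bash
python3 - <<'E'
from h import *
s=read_state();print(s["clock"],s["eef_pos"],s["wrist_force"],s["finger_gap"],lane(s["eef_pos"]))
im=camera("side")[:,:,::-1];print(np.round(caps(im,True),1).tolist());cv2.imwrite("pics/side5z.png",cv2.resize(im[175:275,220:350],None,fx=6,fy=6,interpolation=cv2.INTER_CUBIC))
im=camera("top");cv2.imwrite("pics/top5.png",im[:,:,::-1]);print([(lane(onz("top",c,89))) for c in caps(im)])
E
```

```text
8.025 [511.45827327 168.14088743 111.25197745] [-0.38398744  0.24818333 -0.83922092] 1.2036640629756128 (-164.7, 0.0)
[[254.8, 205.6], [267.2, 207.5], [280.3, 209.2], [292.8, 211.8]]
[(-608.1, 492.3), (-53.2, 0.4), (-77.0, 0.5), (-128.7, 0.6)]
```

View pics/side5z.png

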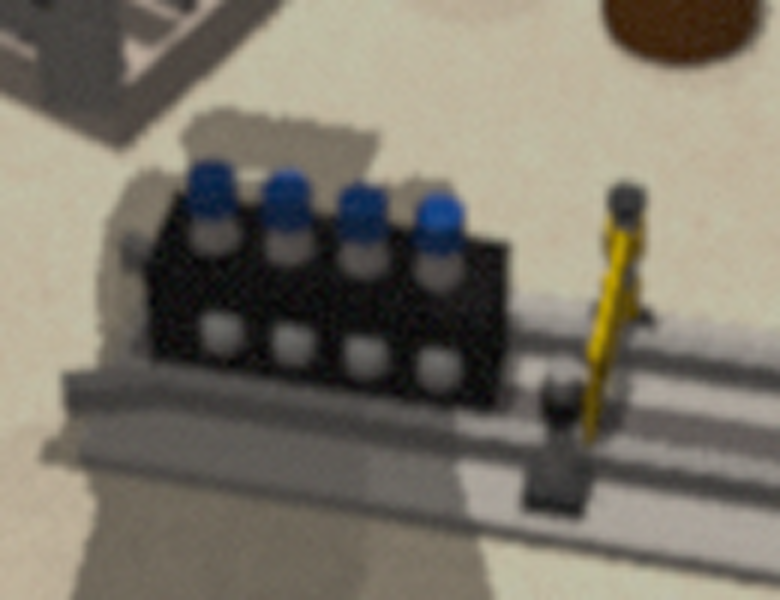

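Call:
{"method": "carry_out", "body": {"series": [{"delta_pos":[0,0,-40],"turn":[0,0,0],"hand":0},{"delta_pos":[0,0,-79],"turn":[0,0,0],"hand":0},{"delta_pos":[0,0,-79],"turn":[0,0,0],"hand":0},{"delta_pos":[0,0,-79],"turn":[0,0,0],"hand":0}]}}

```text
clock: 8.62
eef_pos: [512.1, 168.7, 33.7]
eef_rot: [3.14, -0.0, 1.644]
wrist_force: [0.2, -0.6, 0.8]
finger_gap: 0.6
```

```bash
python3 - <<'E'
from h import *
print(d)
s=read_state();print(s["clock"],s["eef_pos"],s["wrist_force"],s["finger_gap"],lane(s["eef_pos"]))
im=camera("side")[:,:,::-1];print(np.round(caps(im,True),1).tolist());cv2.imwrite("pics/side6z.png",cv2.resize(im[175:275,220:350],None,fx=6,fy=6,interpolation=cv2.INTER_CUBIC))
E
```

```text
[ 0.07386 -0.99727]
8.625 [512.13267784 168.70480799  33.70765232] [ 0.20198334 -0.61217214  0.81868   ] 0.5508018477002483 (-165.2, 0.7)
[[254.6, 206.5], [267.3, 208.2], [280.1, 210.4], [292.6, 212.3]]
```

View pics/side6z.png

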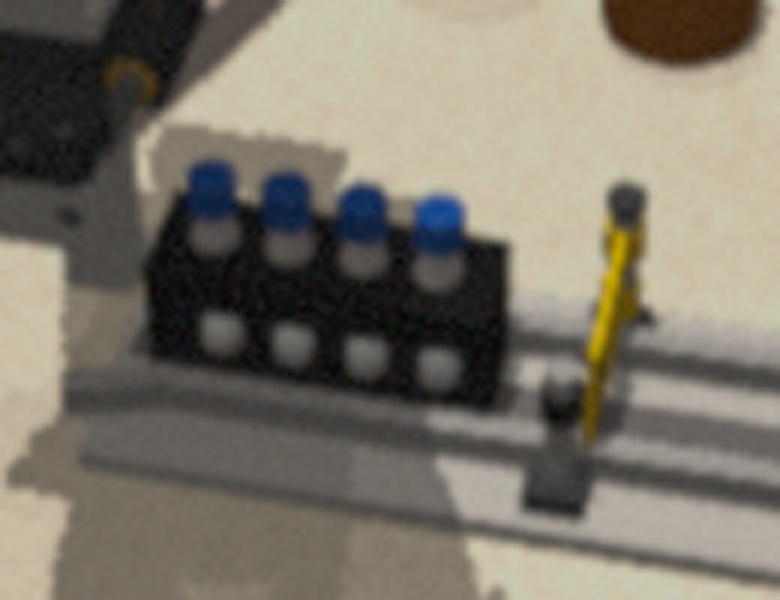

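Call:
{"method": "carry_out", "body": {"series": [{"delta_pos":[0.3,-4,0],"turn":[0,0,0],"hand":0},{"delta_pos":[0.6,-8,0],"turn":[0,0,0],"hand":0},{"delta_pos":[0.8,-11,0],"turn":[0,0,0],"hand":0},{"delta_pos":[1.0,-14,0],"turn":[0,0,0],"hand":0},{"delta_pos":[1.3,-17,0],"turn":[0,0,0],"hand":0},{"delta_pos":[1.5,-20,0],"turn":[0,0,0],"hand":0},{"delta_pos":[1.9,-25,0],"turn":[0,0,0],"hand":0},{"delta_pos":[2.2,-30,0],"turn":[0,0,0],"hand":0}]}}

```text
clock: 9.68
eef_pos: [513.6, 138.2, 32.2]
eef_rot: [-3.142, 0.0, 1.644]
wrist_force: [-0.4, 3.8, 3.6]
finger_gap: 0.1
```

Call:
{"method": "carry_out", "body": {"series": [{"delta_pos":[0.2,-3,0],"turn":[0,0,0],"hand":0},{"delta_pos":[0.4,-6,0],"turn":[0,0,0],"hand":0},{"delta_pos":[0.7,-9,0],"turn":[0,0,0],"hand":0},{"delta_pos":[0.9,-12,0],"turn":[0,0,0],"hand":0},{"delta_pos":[1.1,-15,0],"turn":[0,0,0],"hand":0},{"delta_pos":[1.3,-18,0],"turn":[0,0,0],"hand":0},{"delta_pos":[1.5,-20,0],"turn":[0,0,0],"hand":0},{"delta_pos":[1.6,-22,0],"turn":[0,0,0],"hand":0}]}}

```text
clock: 10.68
eef_pos: [515.1, 116.8, 32.2]
eef_rot: [-3.142, -0.0, 1.644]
wrist_force: [-1.2, 6.3, 1.6]
finger_gap: 0.2
```

```bash
python3 - <<'E'
from h import *
s=read_state();print(s["clock"],s["eef_pos"],s["wrist_force"],lane(s["eef_pos"]))
im=camera("side")[:,:,::-1];print(np.round(caps(im,True),1).tolist());cv2.imwrite("pics/side7z.png",cv2.resize(im[175:275,220:350],None,fx=6,fy=6,interpolation=cv2.INTER_CUBIC))
E
```

```text
10.675 [515.11366081 116.7586209   32.22822342] [-1.23689283  6.26173646  1.63845481] (-113.2, -0.1)
[[277.0, 209.9], [290.1, 211.9], [303.0, 214.0], [315.8, 216.0]]
```

View pics/side7z.png

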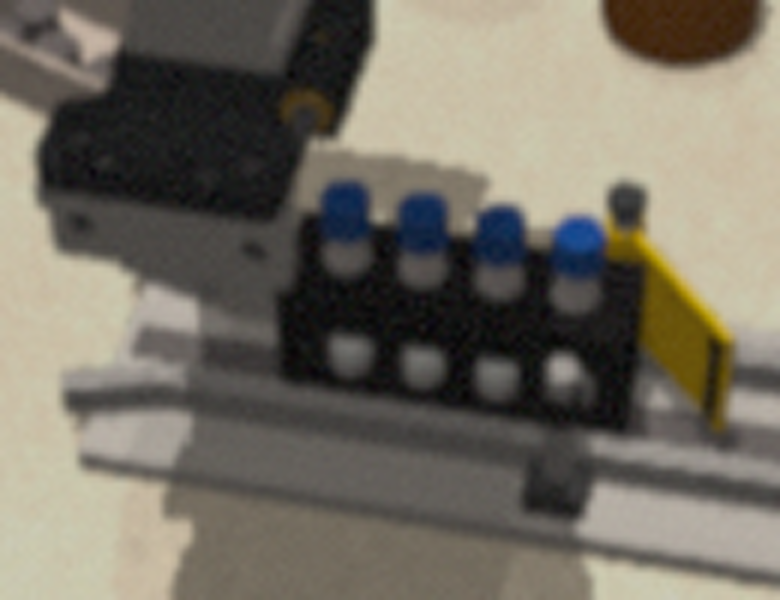

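Call:
{"method": "carry_out", "body": {"series": [{"delta_pos":[0.3,-4,0],"turn":[0,0,0],"hand":0},{"delta_pos":[0.6,-8,0],"turn":[0,0,0],"hand":0},{"delta_pos":[0.9,-12,0],"turn":[0,0,0],"hand":0},{"delta_pos":[1.2,-16,0],"turn":[0,0,0],"hand":0},{"delta_pos":[1.5,-20,0],"turn":[0,0,0],"hand":0},{"delta_pos":[1.8,-24,0],"turn":[0,0,0],"hand":0},{"delta_pos":[2.1,-28,0],"turn":[0,0,0],"hand":0},{"delta_pos":[2.4,-32,0],"turn":[0,0,0],"hand":0}]}}

```text
clock: 11.72
eef_pos: [517.4, 84.4, 32.2]
eef_rot: [-3.141, -0.0, 1.644]
wrist_force: [-0.6, 4.2, 3.2]
finger_gap: 0.5
```

Call:
{"method": "carry_out", "body": {"series": [{"delta_pos":[0.3,-4.5,0],"turn":[0,0,0],"hand":0},{"delta_pos":[0.7,-9,0],"turn":[0,0,0],"hand":0},{"delta_pos":[1.0,-13.5,0],"turn":[0,0,0],"hand":0},{"delta_pos":[1.3,-18,0],"turn":[0,0,0],"hand":0},{"delta_pos":[1.7,-22.5,0],"turn":[0,0,0],"hand":0},{"delta_pos":[2.0,-27,0],"turn":[0,0,0],"hand":0},{"delta_pos":[2.3,-31.5,0],"turn":[0,0,0],"hand":0},{"delta_pos":[2.7,-36,0],"turn":[0,0,0],"hand":0}]}}

```text
clock: 12.72
eef_pos: [520.2, 48.2, 32.2]
eef_rot: [-3.141, 0.0, 1.644]
wrist_force: [-1.0, 3.6, 0.9]
finger_gap: 0.5
```

Call:
{"method": "carry_out", "body": {"series": [{"delta_pos":[0.3,-4.5,0],"turn":[0,0,0],"hand":0},{"delta_pos":[0.7,-9,0],"turn":[0,0,0],"hand":0},{"delta_pos":[1.0,-13.5,0],"turn":[0,0,0],"hand":0},{"delta_pos":[1.3,-18,0],"turn":[0,0,0],"hand":0},{"delta_pos":[1.7,-22.5,0],"turn":[0,0,0],"hand":0},{"delta_pos":[2.0,-27,0],"turn":[0,0,0],"hand":0},{"delta_pos":[2.3,-31.5,0],"turn":[0,0,0],"hand":0},{"delta_pos":[2.7,-36,0],"turn":[0,0,0],"hand":0}]}}

```text
clock: 13.72
eef_pos: [523.0, 12.2, 32.2]
eef_rot: [-3.142, 0.0, 1.644]
wrist_force: [-1.2, 1.8, 0.5]
finger_gap: 0.5
```

```bash
python3 - <<'E'
from h import *
s=read_state();print(s["clock"],s["eef_pos"],s["eef_rot"],s["wrist_force"],s["moment"],lane(s["eef_pos"]))
im=camera("side")[:,:,::-1];print(np.round(caps(im,True),1).tolist());cv2.imwrite("pics/side8z.png",cv2.resize(im[175:295,280:440],None,fx=5,fy=5,interpolation=cv2.INTER_CUBIC))
E
```

```text
13.725 [522.98836328  12.20003059  32.24043204] [-3.14153700e+00  2.09762727e-05  1.64374231e+00] [-1.21885567  1.78377999  0.53639523] [0.40243071 0.25357761 0.01203421] (-8.3, -0.0)
[[335.5, 218.8], [347.4, 221.1], [361.1, 223.3], [374.6, 225.6]]
```

View pics/side8z.png

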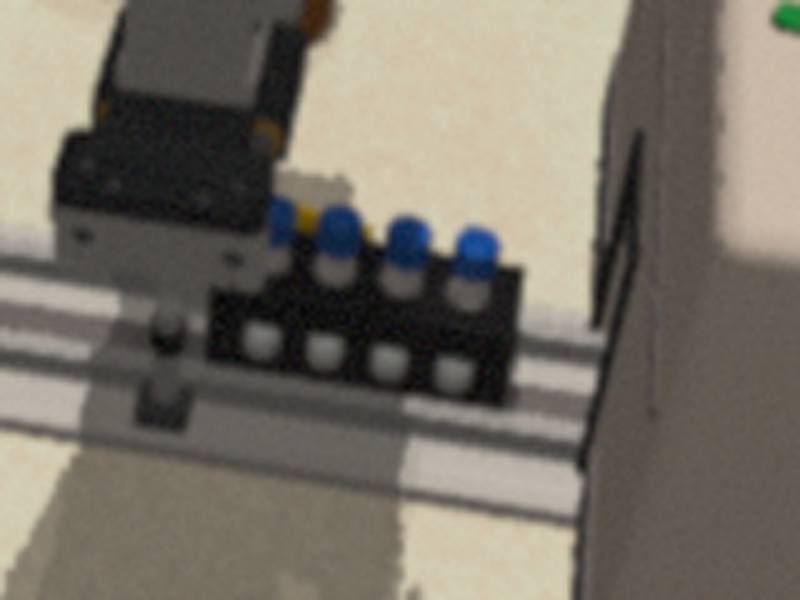

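Call:
{"method": "carry_out", "body": {"series": [{"delta_pos":[0.3,-4,0],"turn":[0,0,0],"hand":0},{"delta_pos":[0.6,-8,0],"turn":[0,0,0],"hand":0},{"delta_pos":[0.9,-12,0],"turn":[0,0,0],"hand":0},{"delta_pos":[1.2,-16,0],"turn":[0,0,0],"hand":0},{"delta_pos":[1.5,-20,0],"turn":[0,0,0],"hand":0},{"delta_pos":[1.8,-24,0],"turn":[0,0,0],"hand":0},{"delta_pos":[2.1,-28,0],"turn":[0,0,0],"hand":0},{"delta_pos":[2.4,-32,0],"turn":[0,0,0],"hand":0}]}}

```text
clock: 14.78
eef_pos: [525.4, -19.8, 32.2]
eef_rot: [-3.142, 0.0, 1.644]
wrist_force: [-0.3, 1.9, -0.6]
finger_gap: 0.4
```

Call:
{"method": "carry_out", "body": {"series": [{"delta_pos":[0.2,-2.5,0],"turn":[0,0,0],"hand":0},{"delta_pos":[0.4,-5,0],"turn":[0,0,0],"hand":0},{"delta_pos":[0.6,-7.5,0],"turn":[0,0,0],"hand":0},{"delta_pos":[0.7,-10,0],"turn":[0,0,0],"hand":0},{"delta_pos":[0.9,-12.5,0],"turn":[0,0,0],"hand":0},{"delta_pos":[1.1,-15,0],"turn":[0,0,0],"hand":0},{"delta_pos":[1.3,-17,0],"turn":[0,0,0],"hand":0},{"delta_pos":[1.4,-19,0],"turn":[0,0,0],"hand":0}]}}

```text
clock: 15.78
eef_pos: [526.8, -38.6, 32.2]
eef_rot: [-3.142, -0.0, 1.644]
wrist_force: [-0.6, 1.1, -0.7]
finger_gap: 0.5
```

```bash
python3 - <<'E'
from h import *
s=read_state();print(s["clock"],s["eef_pos"],s["eef_rot"],s["wrist_force"],s["moment"],lane(s["eef_pos"]))
im=camera("side")[:,:,::-1];print(np.round(caps(im,True),1).tolist());cv2.imwrite("pics/side9z.png",cv2.resize(im[175:295,280:440],None,fx=5,fy=5,interpolation=cv2.INTER_CUBIC))
E
```

```text
15.775 [526.77577159 -38.59149778  32.23736752] [-3.14156146e+00 -1.70135404e-05  1.64380765e+00] [-0.61821907  1.12292536 -0.69003438] [ 0.28264151  0.2870852  -0.01980225] (42.6, 0.0)
[[376.3, 225.2], [390.3, 227.5], [402.3, 228.1]]
```

View pics/side9z.png

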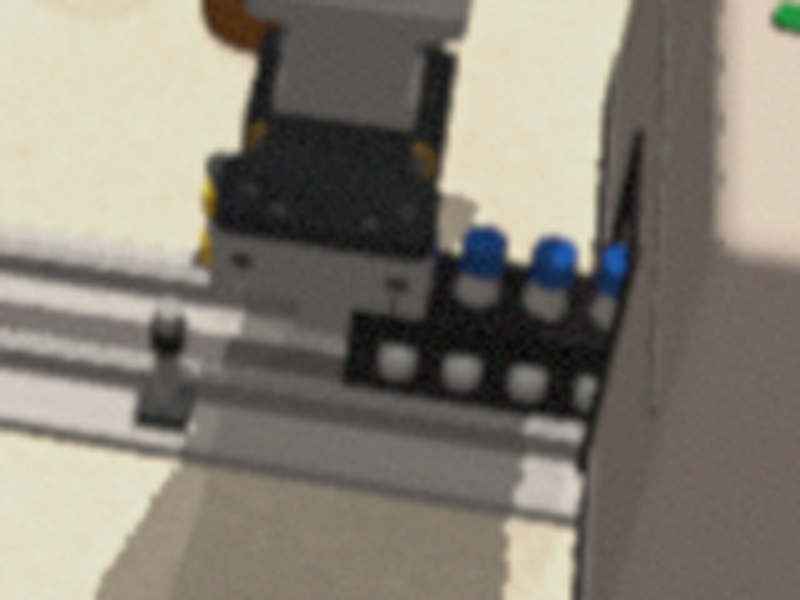

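Call:
{"method": "carry_out", "body": {"series": [{"delta_pos":[0.1,-1.5,0],"turn":[0,0,0],"hand":0},{"delta_pos":[0.2,-3,0],"turn":[0,0,0],"hand":0},{"delta_pos":[0.3,-4.5,0],"turn":[0,0,0],"hand":0},{"delta_pos":[0.4,-6,0],"turn":[0,0,0],"hand":0}]}}

```text
clock: 16.32
eef_pos: [527.2, -44.6, 32.3]
eef_rot: [3.142, -0.0, 1.644]
wrist_force: [-1.4, 0.9, 0.3]
finger_gap: 0.4
```

Call:
{"method": "carry_out", "body": {"series": [{"delta_pos":[0,-0.5,0],"turn":[0,0,0],"hand":0},{"delta_pos":[0.1,-1,0],"turn":[0,0,0],"hand":0},{"delta_pos":[0.1,-1.5,0],"turn":[0,0,0],"hand":0}]}}

```text
clock: 16.7
eef_pos: [527.3, -46.0, 32.3]
eef_rot: [3.142, -0.0, 1.644]
wrist_force: [-0.4, 2.3, -0.9]
finger_gap: 0.1
```

Call:
{"method": "carry_out", "body": {"series": [{"delta_pos":[0,-0.5,0],"turn":[0,0,0],"hand":0},{"delta_pos":[0.1,-1,0],"turn":[0,0,0],"hand":0},{"delta_pos":[0.1,-1.5,0],"turn":[0,0,0],"hand":0}]}}

```text
clock: 17.08
eef_pos: [527.4, -47.5, 32.3]
eef_rot: [3.142, 0.0, 1.644]
wrist_force: [-0.6, 2.3, 0.4]
finger_gap: 0.6
```

Call:
{"method": "carry_out", "body": {"series": [{"delta_pos":[0,-0.5,0],"turn":[0,0,0],"hand":0},{"delta_pos":[0.1,-1,0],"turn":[0,0,0],"hand":0},{"delta_pos":[0.1,-1.5,0],"turn":[0,0,0],"hand":0}]}}

```text
clock: 17.45
eef_pos: [527.5, -49.0, 32.3]
eef_rot: [3.142, 0.0, 1.644]
wrist_force: [-1.7, 1.9, 0.8]
finger_gap: 0.5
```

Call:
{"method": "carry_out", "body": {"series": [{"delta_pos":[0,-0.5,0],"turn":[0,0,0],"hand":0},{"delta_pos":[0.1,-1,0],"turn":[0,0,0],"hand":0},{"delta_pos":[0.1,-1.5,0],"turn":[0,0,0],"hand":0}]}}

```text
clock: 17.82
eef_pos: [527.6, -50.5, 32.3]
eef_rot: [3.142, -0.0, 1.644]
wrist_force: [-0.1, 2.9, 0.1]
finger_gap: 0.6
```

Call:
{"method": "carry_out", "body": {"series": [{"delta_pos":[0,-0.5,0],"turn":[0,0,0],"hand":0},{"delta_pos":[0.1,-1,0],"turn":[0,0,0],"hand":0},{"delta_pos":[0.1,-1.5,0],"turn":[0,0,0],"hand":0}]}}

```text
clock: 18.2
eef_pos: [527.7, -52.0, 32.3]
eef_rot: [3.142, 0.0, 1.644]
wrist_force: [-0.4, 2.6, 0.3]
finger_gap: 0.2
```

Call:
{"method": "carry_out", "body": {"series": [{"delta_pos":[0,-0.5,0],"turn":[0,0,0],"hand":0},{"delta_pos":[0.1,-1,0],"turn":[0,0,0],"hand":0},{"delta_pos":[0.1,-1.5,0],"turn":[0,0,0],"hand":0}]}}

```text
clock: 18.58
eef_pos: [527.8, -53.5, 32.3]
eef_rot: [3.142, -0.0, 1.644]
wrist_force: [-0.8, 2.6, 1.0]
finger_gap: 0.0
```

Call:
{"method": "carry_out", "body": {"series": [{"delta_pos":[0,-0.5,0],"turn":[0,0,0],"hand":0},{"delta_pos":[0.1,-1,0],"turn":[0,0,0],"hand":0},{"delta_pos":[0.1,-1.5,0],"turn":[0,0,0],"hand":0}]}}

```text
clock: 18.95
eef_pos: [527.9, -55.0, 32.3]
eef_rot: [3.141, 0.0, 1.644]
wrist_force: [-1.2, 2.8, 1.5]
finger_gap: 0.4
```

Call:
{"method": "carry_out", "body": {"series": [{"delta_pos":[0,-0.5,0],"turn":[0,0,0],"hand":0},{"delta_pos":[0.1,-1,0],"turn":[0,0,0],"hand":0},{"delta_pos":[0.1,-1.5,0],"turn":[0,0,0],"hand":0}]}}

```text
clock: 19.32
eef_pos: [528.0, -56.5, 32.3]
eef_rot: [3.142, 0.0, 1.644]
wrist_force: [-1.0, 2.9, 1.3]
finger_gap: 0.6
```

Call:
{"method": "carry_out", "body": {"series": [{"delta_pos":[0,-0.5,0],"turn":[0,0,0],"hand":0},{"delta_pos":[0.1,-1,0],"turn":[0,0,0],"hand":0},{"delta_pos":[0.1,-1.5,0],"turn":[0,0,0],"hand":0}]}}

```text
clock: 19.7
eef_pos: [528.1, -58.0, 32.3]
eef_rot: [3.142, 0.0, 1.644]
wrist_force: [-0.4, 3.6, 2.0]
finger_gap: 0.7
```

Call:
{"method": "carry_out", "body": {"series": [{"delta_pos":[0,-0.5,0],"turn":[0,0,0],"hand":0},{"delta_pos":[0.1,-1,0],"turn":[0,0,0],"hand":0},{"delta_pos":[0.1,-1,0],"turn":[0,0,0],"hand":0}]}}

```text
clock: 20.08
eef_pos: [528.3, -59.1, 32.3]
eef_rot: [3.141, 0.0, 1.644]
wrist_force: [-0.5, 0.9, 1.0]
finger_gap: 0.5
```

Only noise; still sliding.

Call:
{"method": "carry_out", "body": {"series": [{"delta_pos":[0,-0.5,0],"turn":[0,0,0],"hand":0},{"delta_pos":[0.1,-1,0],"turn":[0,0,0],"hand":0},{"delta_pos":[0.1,-1.5,0],"turn":[0,0,0],"hand":0}]}}

```text
clock: 20.45
eef_pos: [528.3, -60.5, 32.3]
eef_rot: [3.142, 0.0, 1.644]
wrist_force: [0.6, 1.5, 1.5]
finger_gap: 0.5
```

Call:
{"method": "carry_out", "body": {"series": [{"delta_pos":[0,-0.5,0],"turn":[0,0,0],"hand":0},{"delta_pos":[0.1,-1,0],"turn":[0,0,0],"hand":0},{"delta_pos":[0.1,-1.5,0],"turn":[0,0,0],"hand":0}]}}

```text
clock: 20.82
eef_pos: [528.4, -62.0, 32.3]
eef_rot: [3.142, 0.0, 1.644]
wrist_force: [0.7, 2.9, 1.3]
finger_gap: 0.5
```

Call:
{"method": "carry_out", "body": {"series": [{"delta_pos":[0,-0.5,0],"turn":[0,0,0],"hand":0},{"delta_pos":[0.1,-1,0],"turn":[0,0,0],"hand":0},{"delta_pos":[0.1,-1.5,0],"turn":[0,0,0],"hand":0}]}}

```text
clock: 21.2
eef_pos: [528.5, -63.5, 32.3]
eef_rot: [3.142, 0.0, 1.644]
wrist_force: [-0.4, 1.8, 0.7]
finger_gap: 0.1
```

Call:
{"method": "carry_out", "body": {"series": [{"delta_pos":[0,-0.5,0],"turn":[0,0,0],"hand":0},{"delta_pos":[0.1,-1,0],"turn":[0,0,0],"hand":0},{"delta_pos":[0.1,-1.5,0],"turn":[0,0,0],"hand":0}]}}

```text
clock: 21.58
eef_pos: [528.6, -65.0, 32.2]
eef_rot: [-3.142, -0.0, 1.644]
wrist_force: [1.1, 2.8, 1.9]
finger_gap: 0.7
```

Call:
{"method": "carry_out", "body": {"series": [{"delta_pos":[0,-0.5,0],"turn":[0,0,0],"hand":0},{"delta_pos":[0.1,-1,0],"turn":[0,0,0],"hand":0},{"delta_pos":[0.1,-1.5,0],"turn":[0,0,0],"hand":0}]}}

```text
clock: 21.95
eef_pos: [528.7, -66.5, 32.3]
eef_rot: [3.142, -0.0, 1.644]
wrist_force: [-0.6, 2.3, 2.0]
finger_gap: 0.2
```

Call:
{"method": "carry_out", "body": {"series": [{"delta_pos":[0,-0.5,0],"turn":[0,0,0],"hand":0},{"delta_pos":[0.1,-1,0],"turn":[0,0,0],"hand":0},{"delta_pos":[0.1,-1.5,0],"turn":[0,0,0],"hand":0}]}}

```text
clock: 22.32
eef_pos: [528.8, -67.9, 32.3]
eef_rot: [3.142, -0.0, 1.644]
wrist_force: [-0.0, 6.0, 2.6]
finger_gap: 0.6
```

Call:
{"method": "carry_out", "body": {"series": [{"delta_pos":[0,-0.3,0],"turn":[0,0,0],"hand":0},{"delta_pos":[0,-0.5,0],"turn":[0,0,0],"hand":0},{"delta_pos":[0,-0.5,0],"turn":[0,0,0],"hand":0}]}}

```text
clock: 22.7
eef_pos: [528.8, -68.2, 32.3]
eef_rot: [-3.142, -0.0, 1.644]
wrist_force: [-0.2, 5.8, 3.1]
finger_gap: 0.4
```

```bash
python3 - <<'E'
from h import *
s=read_state();print(s["clock"],s["eef_pos"],s["wrist_force"],s["moment"],lane(s["eef_pos"]))
E
```

```text
22.7 [528.77333675 -68.17917093  32.26275484] [-0.17490631  5.83435829  3.09777954] [1.00747743 0.17202462 0.04014722] (72.3, -0.2)
```

Call:
{"method": "carry_out", "body": {"series": [{"delta_pos":[0,-0.3,0],"turn":[0,0,0],"hand":0},{"delta_pos":[0,-0.5,0],"turn":[0,0,0],"hand":0},{"delta_pos":[0,-0.5,0],"turn":[0,0,0],"hand":0}]}}

```text
clock: 23.08
eef_pos: [528.7, -68.4, 32.3]
eef_rot: [-3.141, -0.001, 1.644]
wrist_force: [0.2, 8.4, 2.7]
finger_gap: 0.7
```

Call:
{"method": "carry_out", "body": {"series": [{"delta_pos":[0,-0.2,0],"turn":[0,0,0],"hand":0},{"delta_pos":[0,-0.4,0],"turn":[0,0,0],"hand":0},{"delta_pos":[0,-0.4,0],"turn":[0,0,0],"hand":0}]}}

```text
clock: 23.45
eef_pos: [528.7, -68.6, 32.3]
eef_rot: [-3.141, -0.001, 1.644]
wrist_force: [-0.7, 10.7, 3.8]
finger_gap: 0.6
```

Call:
{"method": "carry_out", "body": {"series": [{"delta_pos":[0,0.4,0],"turn":[0,0,0],"hand":0},{"delta_pos":[0,0.8,0],"turn":[0,0,0],"hand":0},{"delta_pos":[-0.1,1.4,0],"turn":[0,0,0],"hand":0},{"delta_pos":[-0.2,2.5,0],"turn":[0,0,0],"hand":0},{"delta_pos":[-0.3,4,0],"turn":[0,0,0],"hand":0},{"delta_pos":[-0.3,4,0],"turn":[0,0,0],"hand":0}]}}

```text
clock: 24.2
eef_pos: [528.5, -65.4, 32.2]
eef_rot: [-3.142, 0.0, 1.644]
wrist_force: [0.2, -0.3, -0.8]
finger_gap: 0.5
```

```bash
python3 - <<'E'
from h import *
s=read_state();print(s["clock"],s["eef_pos"],s["wrist_force"],s["moment"],lane(s["eef_pos"]))
im=camera("side")[:,:,::-1];print(np.round(caps(im,True),1).tolist());cv2.imwrite("pics/side10z.png",cv2.resize(im[175:295,280:440],None,fx=5,fy=5,interpolation=cv2.INTER_CUBIC))
E
```

```text
24.2 [528.46239797 -65.38994028  32.18671098] [ 0.20485008 -0.33688805 -0.78787398] [-0.05092763  0.01249812 -0.02364982] (69.5, -0.3)
[[393.8, 228.1]]
```

View pics/side10z.png

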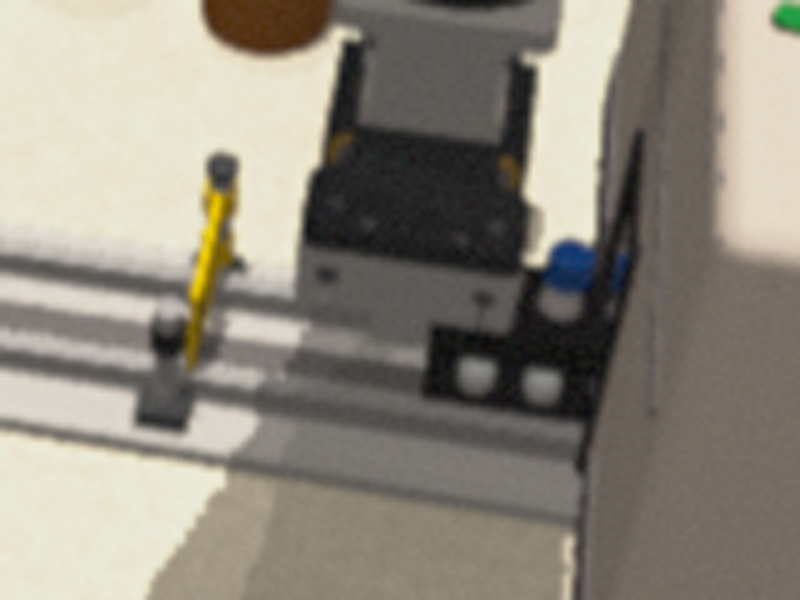

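Call:
{"method": "carry_out", "body": {"series": [{"delta_pos":[0,0,15],"turn":[0,0,0],"hand":0},{"delta_pos":[0,0,45],"turn":[0,0,0],"hand":0},{"delta_pos":[0,0,80],"turn":[0,0,0],"hand":0},{"delta_pos":[0,0,115],"turn":[0,0,0],"hand":0},{"delta_pos":[-10,50,130],"turn":[0,0,0],"hand":0},{"delta_pos":[-25,105,140],"turn":[0,0,0],"hand":0},{"delta_pos":[-60,155,140],"turn":[0,0,0],"hand":0},{"delta_pos":[-90,205,140],"turn":[0,0,0],"hand":0}]}}

```text
clock: 25.25
eef_pos: [437.3, 141.0, 173.4]
eef_rot: [3.14, -0.0, 1.644]
wrist_force: [0.3, 0.7, 0.2]
finger_gap: 0.6
```

Call:
{"method": "carry_out", "body": {"series": [{"delta_pos":[-30,50,0],"turn":[0,0,0],"hand":0},{"delta_pos":[-60,100,0],"turn":[0,0,0],"hand":0},{"delta_pos":[-90,150,0],"turn":[0,0,0],"hand":0},{"delta_pos":[-90,150,0],"turn":[0,0,0],"hand":0},{"delta_pos":[-90,150,0],"turn":[0,0,0],"hand":0}]}}

```text
clock: 25.88
eef_pos: [348.7, 289.4, 172.9]
eef_rot: [3.141, -0.0, 1.644]
wrist_force: [0.0, -0.3, 0.5]
finger_gap: 1.0
```

```bash
python3 - <<'E'
from h import *
s=read_state();print(s["clock"],s["eef_pos"],s["wrist_force"],abs(s["qd"]).max())
for n in("side","top"):
    im=camera(n)[:,:,::-1];cv2.imwrite(f"pics/{n}11.png",im);print(n,np.round(caps(im,True),1).tolist())
    c=(slice(190,280),slice(290,430)) if n=="side" else (slice(200,275),slice(290,400))
    cv2.imwrite(f"pics/{n}11z.png",cv2.resize(im[c],None,fx=5,fy=5,interpolation=cv2.INTER_CUBIC))
    if n=="top":
        print([(lane(onz(n,c,89))) for c in caps(im,True)])
E
```

```text
25.875 [348.67698553 289.42195337 172.89412539] [ 0.03995025 -0.30599538  0.5224672 ] 0.03011370649085946
side [[379.4, 225.6], [393.8, 227.4]]
top [[28.3, 42.5], [368.5, 230.1], [357.4, 231.0]]
[(-608.1, 492.3), (126.6, 0.2), (102.6, -0.1)]
```

View pics/side11z.png

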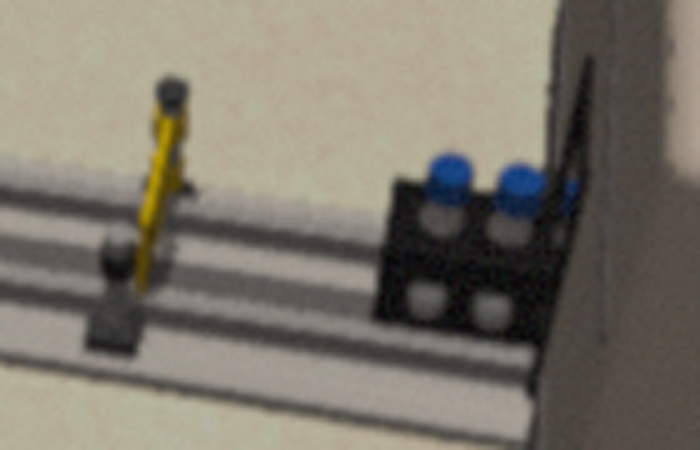

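View pics/top11z.png

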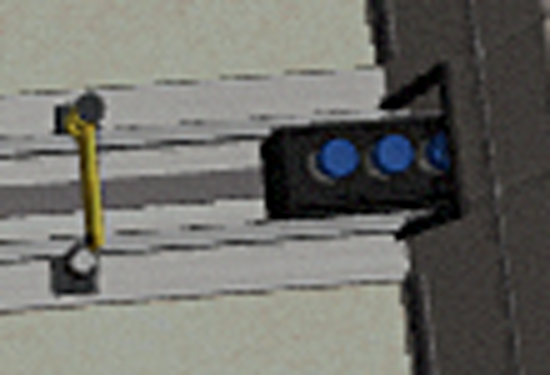

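View pics/top11.png

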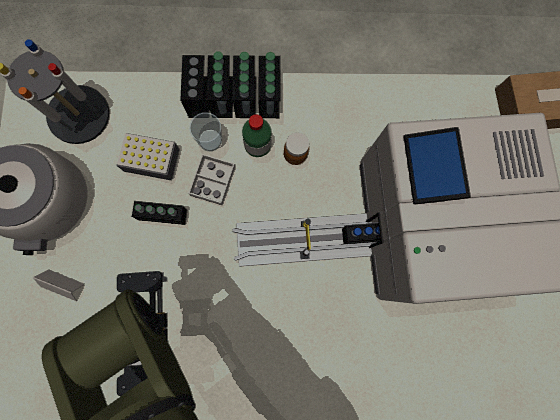

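```bash
python3 -c "
from cell import *
print(sign_off(), read_state()['clock'])"
```

```text
the job is handed in; nothing more can be done
the job is handed in; nothing more can be done
```

The blue-capped rack is loaded in the reader, seated against the dock, with the gate shut behind it. I handed the job in at about 26 s; sign-off gives no verdict.

I gripped the rack at its sides and set it in the lane 90 mm before the gate. I then let go and pushed it from behind with closed fingers, keeping it down in the lane. The push force was about 6 N at the gate and 1 to 3.5 N sliding. Near the dock I went in steps of 1.5 mm or less until the force rose steadily from about 2.5 N to 10.7 N. I backed off slowly, lifted the hand straight up and moved it clear.

**Last checks:**
- **Rack:** its nose is at about reader x = 193 mm, inside the dock's 176–206 mm range and mid-lane to within 0.3 mm. The rear cap did not move between backing off and the final view.
- **Gate:** shut in both camera views.
- **Other things:** all in their original places in the top view.
- **Arm:** touching nothing, wrist force near zero.

**Not confirmed:**
- **Dock switch:** there is no readout for it, so seating is judged from force and position only.
- **Camera agreement:** the two cameras disagreed by about 2 to 3 mm. I used the top camera for positions and confirmed the fit between the rails by feel and by eye.

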